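# Raise the wide sample card and hold the clip open astride it

## Robot

A 6-joint arm with a two-finger parallel gripper is mounted at the origin on a cart in front of the work surface, level with it; the furniture and walls round the work are solid. World frame = base frame: x ahead of the robot, y to its left, z up, the work surface at z = 0. Lengths are in m, angles in rad, forces in N, time in s.
With the tool pointing down it reaches from about 0.25 to 0.775 m from the base axis. Payload 4 kg.
Tool frame: the origin (TCP) lies midway between the tips of the shut fingers; the grasp point (between the pads) lies 19 mm behind it (robot.tcp_to_grasp is the z of the grasp point in the tool frame, in m); z points along the fingers, y is the line along which they close (so a half turn about z gives the same grasp; the last joint's range is limited). The gripper opens to 94 mm and grips with 3 to 60 N. Pads are 16 mm wide; open, the fingers measure 119 mm over their backs; the gripper's body (75 mm by 177 mm) begins 78 mm behind the grasp point.
Start: joints at [-1.452, 0.087, 1.371, -0, 1.684, -0.103], TCP at [0.121, -0.537, 0.206] pointing down, gripper open.
Joint ranges: [-3.1, 3.1], [-0.76, 2.03], [0.27, 2.55], [-1.08, 4.22], [0.17, 2.65], [-2.57, 2.57]. Speed limits (rad/s): [2.79, 2.79, 3.14, 3.14, 3.14, 3.14].

## Interface

Orientations are given as [roll, pitch, yaw] about the fixed x, y, z axes, in that order (R = Rz(yaw) Ry(pitch) Rx(roll)).
In Python, from bench import robot gives the robot as it stands. The module is installed in compiled form; this text tells all that it offers.
- The arm moves only by the tool move_arm, never from a script. Its argument "motion" is one flat list of numbers, 7 for each row, row after row: the turn, a rotation vector about the tool's x, y, z in units of 45 degrees (1.0 is 45 degrees), then the shift along the tool's x, y, z in units of 100 mm (1.0 is 100 mm), then the opening, from 0 (shut) to 1 (fully open). A call has 1 to 12 rows; each row shifts and turns the commanded pose from where the row before left it, along the tool's axes as they then stand; what a row does not reach is not made up. A row lasts 1/12 s, in which the tool goes at most 41.7 mm and 7.16 degrees, less where a joint would pass 70% of its speed; a pose out of reach is approached as far as the arm can. A call with a number of a shift or a turn outside -1 to 1 is refused whole. A call with a gripper value outside its range is refused whole. The fingers move at their own pace and stop on an object; the grip force is fixed at half the most. Time passes only in rows, so rows that do not move let the fingers close. It gives the time, the measured TCP pose, the force, the opening and the grip force at its end, in the units of the state.
- robot.get_obs(): the state, without advancing time (a new reading comes with each control period).
- robot.snapshot(name): name is "scene" or "side" or "wrist"; returns the picture (420x560x3 uint8, red, green, blue); there is no depth.
- robot.get_calibration(name): a dict with "fx", "fy", "cx", "cy" (pixels), "R" (3x3) and "t" (3): a world point X has camera coordinates R X + t. Camera axes: x right, y down, z forward; pixel columns grow to the right and rows downward; lengths in m; the calibration is good to about 2 mm. A picture is of the moment at which its call begins: read the wrist's pose just before it. get_calibration takes no time and is no camera call; for the wrist camera it gives the pose at the moment of the call.
- robot.close_job(): hands the job in; it is judged then, once.
The state is a dict: "time": time; "joint_positions": joint angles; "qvel": joint speeds; "joint_torque": joint torques, N m; "tool_pos": TCP position; "ee_rot": TCP orientation; "wrist_force": force on the tool from outside, world axes, zero at the start; "wrist_torque": the same for the moment, N m; "width": finger opening in m; "finger_force": force on a finger pad.
Only numpy, scipy, OpenCV 4.12 (cv2) and the standard library are available. Lean on these libraries where they do the work, as an engineer would, in place of code of your own. Each camera call takes 0.05 s, during which the arm holds its last target. There are 200 camera calls.

## Task

Take the wider of the two nail-colour sample cards by its top edge and slide it straight up in its slotted stand until it comes up against its stop; it stays there by friction. Then take the spring clip from its rest by squeezing its two handles together, so that its jaws gape, and bring it gently over, held wide open astride the middle of that card's top edge, one jaw well down each face, with no part of it leaning or pressing on the card, so that I can tuck a price slip in. Finish while still holding the clip open there: do not let go; leave the narrow card down and the bottle, jar and buffer where they are.

Things in the scene. Friction and masses are not known exactly. Their poses are not given: they have to be found in the camera images.
- wide_stand: Light wooden slotted card stand, fixed, 84 x 134 mm foot 6 mm high; its two upright cheeks (24 mm thick over both, 124 mm along y) end 85 mm above the table, with four 34 mm high ribs outside. Origin on the table under the middle of the slot; the slot runs along its y axis, x is normal to the card, z up. It carries the wide card.
- wide_card (a joint): How far the wide card is slid up out of its stand, m: 0 is fully down, 0.050 is the upper stop. It slides straight up with about 4 N and stays by friction where it is left.
- wide_card_top (a point): Middle of the top edge of the wide card (white board 100 mm wide along y, 8 mm thick along x, 107 mm high, nail tips glued on both faces below its middle). Axes as its stand's: x normal to the card, y along the top edge, z up. Fully down it is 113 mm above the table (28 mm of card stands out of the cheeks), at the stop 163 mm.
- narrow_stand: The same stand for the narrow card, foot 84 x 94 mm, cheeks 84 mm along y, 85 mm high. Origin and axes as for the wide one. Which stand is to the left varies.
- narrow_card (a joint): The same for the narrow card, to be left down: 0 fully down, 0.050 at the stop.
- narrow_card_top (a point): Middle of the top edge of the narrow card (60 mm wide, otherwise like the wide one).
- clip_rest: Light wooden fixed rest for the clip: foot 90 x 90 x 6 mm and two forked posts at 29 mm either side along its y axis, 16 mm wide and 7 mm thick, fork tips about 98 mm high. Origin under its centre. The clip's pivot rod lies in the forks, 92 mm above the table, and lifts straight up out of them.
- clip: Metal-grey spring clip (about 0.09 kg), hanging handles up and jaws down. Origin on its pivot; y along the pivot rod (70 mm long, 6 mm thick), z from jaws to handles, x the way in which handles and jaws open. Handles reach about 50 mm above the pivot, jaws about 62 mm below it.
- clip_handles (a point): Point midway between the clip's handles, 32 mm above the pivot, where the finger pads may grip, closing along the clip's x. The handles are flat plates 36 mm wide along y; closed they lean apart, about 52 mm over both at the top; fully squeezed they stand parallel, 24 mm over both, from 10 to 50 mm above the pivot. Axes as the clip's.
- clip_far (a joint): Opening angle of one of the clip's two levers (both move alike, mirrored): 0 jaws closed, 0.30 rad handles squeezed to the stop, jaws fully open. Squeezing fully takes about 11 N on each handle (more does no harm up to 40 N); the jaws spring shut when let go.
- white_polish: Bystander: nail polish bottle with white body and black cap, 31 mm across, 77 mm high, loose. Origin under its centre.
- small_jar: Bystander: small round lidded jar, 35 mm across, 30 mm high, loose. Origin under its centre.
- buffer: Bystander: buffer block 26 x 94 x 26 mm, long along its y, lying loose. Origin under its centre.
- clip_mouth (a point): Point midway between the tips of the clip's jaws, 62 mm below the pivot. Jaws are 30 mm wide along y; fully squeezed the tips stand about 37 mm apart inside, and 25 mm below the pivot still about 24 mm. Axes as the clip's.
Not all that is in view belongs to the job. Leave any yellow look-alike of the clip alone.

How it is judged:
By the outcome, as a careful person would: the job done as asked, in the order asked, and still so for the second after the job is handed in, while the arm keeps its last pose, push and grip.
It also fails if it takes over 51 s, if anything falls off the work surface, if the arm or the gripper's body presses on something with over 40 N, if the wrist force passes 120 N, or if a joint passes its speed limit or range.

## Working session

There is one attempt and no reset: what is moved stays moved. The work goes in short steps, Python scripts to look and compute and a tool call to move; the robot and the scene stay as the last step left them, time stands still between calls to the robot, and variables do not carry over. Pictures are saved under pics/ and viewed, at most 10 in all, crops included, and the job is handed in when it is done.

Besides the shell and the picture viewer there is one more tool, called after "Call:" by a JSON object that holds its "api" and its "payload", one argument or row to a line. move_arm: Moves the arm, as the interface text tells. Shifts and turns lie within -1 to 1; 1 stands for 100 mm of shift or 45 degrees of turn. Its arguments: {"type":"object","properties":{"motion":{"type":"array","items":{"type":"number"}}},"required":["motion"]}

```bash
mkdir -p pics; cat > h.py <<'E'
import numpy as np,cv2
from bench import robot
def snap(n,f):
    c=robot.get_calibration(n); im=robot.snapshot(n); cv2.imwrite(f'pics/{f}.png',cv2.cvtColor(im,cv2.COLOR_RGB2BGR)); np.savez(f'pics/{f}.npz',**c)
    return im
def proj(f,P):
    c=np.load(f'pics/{f}.npz'); p=np.atleast_2d(P)@c['R'].T+c['t']
    return np.c_[c['fx']*p[:,0]/p[:,2]+c['cx'],c['fy']*p[:,1]/p[:,2]+c['cy']]
def ray(f,u,v):
    c=np.load(f'pics/{f}.npz'); d=c['R'].T@np.array([(u-c['cx'])/c['fx'],(v-c['cy'])/c['fy'],1]); return -c['R'].T@c['t'],d/np.linalg.norm(d)
def onz(f,u,v,z):
    o,d=ray(f,u,v); return o+d*(z-o[2])/d[2]
def tri(f,a,g,b):
    o,d=ray(f,*a);p,e=ray(g,*b); s=np.linalg.lstsq(np.c_[d,-e],p-o,rcond=None)[0]; A=o+d*s[0];B=p+e*s[1]; return (A+B)/2,np.linalg.norm(A-B)
E
python3 - <<'E'
from h import *
a=[snap(n,n+'0') for n in('scene','side')]
s=[cv2.cvtColor(i,cv2.COLOR_RGB2BGR) for i in a]
cv2.imwrite('pics/both.png',cv2.resize(np.vstack(s),None,fx=.7,fy=.7))
for n in('scene','side','wrist'):
  c=robot.get_calibration(n);print(n,c['fx'],c['cx'],c['cy'],-c['R'].T@c['t'],c['R'][2])
print(robot.get_obs(),robot.tcp_to_grasp)
E
```

```text
scene 395.7870823239187 282.43662214762713 208.472460657048 [-0.21223736  0.50047304  0.53229085] [ 0.75293584 -0.46078086 -0.46986022]
side 399.83013181133214 284.77703553212643 204.6058164733504 [0.55005892 0.94697741 0.50155717] [-0.07901774 -0.90405842 -0.42004116]
wrist 307.03220554036614 279.0514134404698 207.19575510075595 [ 0.19837362 -0.51851129  0.38408163] [-0.26214697 -0.05621616 -0.96338918]
{'time': 0.1, 'joint_positions': array([-1.45206388e+00,  8.78824596e-02,  1.37206440e+00, -6.73777240e-05,
        1.68355674e+00, -1.03087712e-01]), 'qvel': array([ 0.00047019, -0.00290087, -0.00382916,  0.0014812 ,  0.00107403,
        0.00116666]), 'joint_torque': array([ 1.68273276e-03, -3.41253054e+01, -3.03302050e+01,  7.20415707e-02,
        3.04662553e-02, -1.01891494e-04]), 'tool_pos': array([ 0.12092623, -0.53606051,  0.20444009]), 'ee_rot': array([-3.13968496e+00, -1.30037817e-04,  2.21812513e-01]), 'wrist_force': array([ 0.09923818, -1.03080208,  0.72666454]), 'wrist_torque': array([0.02432351, 0.00719754, 0.02016054]), 'finger_force': 0.0, 'width': 0.09419162400291975} -0.0188
```

View pics/scene0.png

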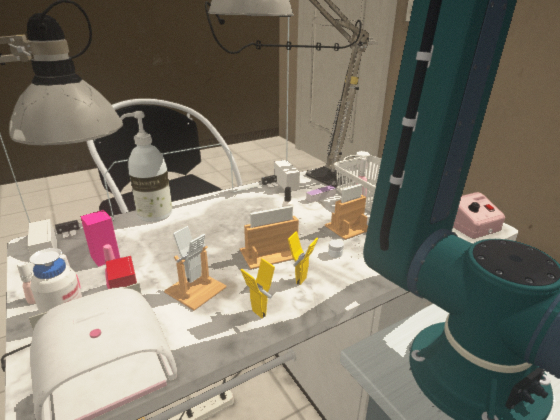

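View pics/side0.png

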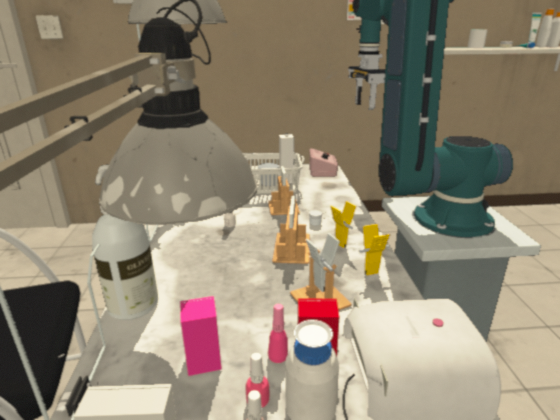

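The scene view shows the grey clip in its wooden rest at about (192,265). Two yellow look-alikes stand at (260,288) and (302,258). The wide card's stand is at (270,238) and the narrow one's at (349,215). The jar is at (335,248). In the side view the rest is at (322,285), the wide stand at (292,240) and the narrow one at (281,198). The grey clip fits because it is metal grey and hangs in the forked rest. I'll confirm this in one enlarged crop.

```bash
python3 - <<'E'
from h import *
a=cv2.imread('pics/scene0.png')[175:310,155:385]; b=cv2.imread('pics/side0.png')[165:315,240:400]
a=cv2.resize(a,(690,405),interpolation=cv2.INTER_CUBIC)
cv2.imwrite('pics/c1.png',a)
b=cv2.resize(b,(640,600),interpolation=cv2.INTER_CUBIC)
cv2.imwrite('pics/c2.png',b)
E
```

```text
(no output)
```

View pics/c1.png

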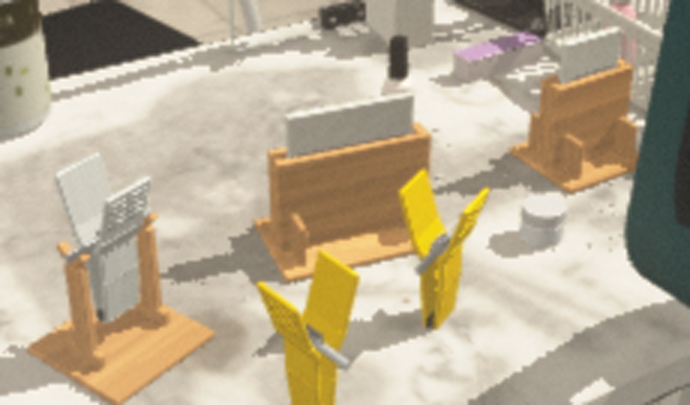

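View pics/c2.png

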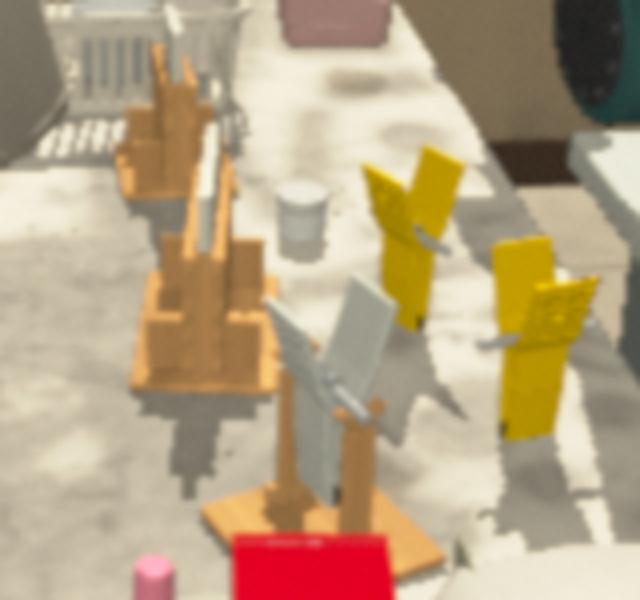

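The crops confirm it: the grey clip in the forked rest is the target, with foot corners at scene (194,309), (226,286) and (165,292). The two yellow ones stand free with no rest. The wide card's top edge runs from scene (251,212) to (292,207), and the narrow one is at (343,190)–(362,185).

```bash
python3 - <<'E'
from h import *
for n,u,v,z in [('wc L',250.7,211.5,.113),('wc R',292.5,206.5,.113),('nc L',342.7,190,.113),('nc R',361.7,185,.113),
 ('foot near',194.3,308.5,.006),('foot R',226.3,285.5,.006),('foot L',165,291.7,.006),
 ('rodL',177.5,259.5,.095),('rodR',206.7,247.5,.095),('yel1',262,272,.1),('yel2',302,250,.1),('wfoot nearL',249,268,.006),('wfoot L',240,248.5,.006),('jar',336,240,.03)]:
  print(n,onz('scene0',u,v,z).round(3))
for n,u,v,z in [('wc near',291,227,.113),('wc far',293,197,.113),('rodnear',332.5,268.7,.092),('foot near',342,308.5,.006),('footR',351,302.5,.006),('footL',291,293,.006)]:
  print('side',n,onz('side0',u,v,z).round(3))
E
```

```text
wc L [0.483 0.158 0.113]
wc R [0.456 0.065 0.113]
nc L [ 0.468 -0.09   0.113]
nc R [ 0.467 -0.151  0.113]
foot near [0.368 0.341 0.006]
foot R [0.4   0.26  0.006]
foot L [0.445 0.375 0.006]
rodL [0.413 0.349 0.095]
rodR [0.424 0.286 0.095]
yel1 [0.293 0.233 0.1  ]
yel2 [0.314 0.133 0.1  ]
wfoot nearL [0.429 0.193 0.006]
wfoot L [0.509 0.176 0.006]
jar [ 0.394 -0.019  0.03 ]
side wc near [0.474 0.221 0.113]
side wc far [0.453 0.069 0.113]
side rodnear [0.411 0.349 0.092]
side foot near [0.39  0.356 0.006]
side footR [0.369 0.34  0.006]
side footL [0.482 0.3   0.006]
```

```bash
cat >> h.py <<'E'
from scipy.spatial.transform import Rotation as Ro
def plan(xyz,yaw):
    "shift (units, in present tool axes) and tool-z turn to reach pointing-down pose"
    o=robot.get_obs(); R=Ro.from_euler('xyz',o['ee_rot']); T=Ro.from_euler('xyz',[np.pi,0,np.radians(yaw)])
    print('t',round(o['time'],2),'pos',o['tool_pos'].round(4),'rpy',np.degrees(o['ee_rot']).round(1),'F',o['wrist_force'].round(1),'w',round(o['width'],4),'f',round(o['finger_force'],1))
    print('shift',(R.inv().apply(np.array(xyz)-o['tool_pos'])*10).round(3),'turn',((R.inv()*T).as_rotvec()/np.radians(45)).round(3))
E
python3 - <<'E'
from h import *
plan([.46,.11,.24],74)
print(tri('scene0',(62,140),'side0',(180,200)),tri('scene0',(150,115),'side0',(125,190)))
E
```

```text
t 0.1 pos [ 0.1209 -0.5361  0.2044] rpy [-179.9   -0.    12.7] F [ 0.1 -1.   0.7] w 0.0942 f 0.0
shift [ 4.729 -5.557 -0.344] turn [-2.000e-03 -1.000e-03 -1.362e+00]
(array([0.6401941 , 0.47916049, 0.29066851]), np.float64(0.010706838665899646)) (array([0.77175262, 0.28463369, 0.25680184]), np.float64(0.04322493434889921))
```

Call:
{"api": "move_arm", "payload": {
  "motion": [0, 0, 0, 0.1, -0.1, -0.1, 1, 0, 0, 0, 0.26, -0.31, -0.1, 1, 0, 0, 0, 0.26, -0.31, -0.1, 1, 0, 0, 0, 0.26, -0.31, -0.04, 1, 0, 0, 0, 0.26, -0.31, 0, 1, 0, 0, 0, 0.26, -0.31, 0, 1, 0, 0, 0, 0.26, -0.31, 0, 1, 0, 0, 0, 0.26, -0.31, 0, 1, 0, 0, 0, 0.26, -0.31, 0, 1, 0, 0, 0, 0.26, -0.31, 0, 1, 0, 0, 0, 0.26, -0.31, 0, 1, 0, 0, 0, 0.26, -0.31, 0, 1]
}}

```text
time: 1.1
tool_pos: [0.3325, -0.1264, 0.2403]
ee_rot: [3.141, -0.001, 0.222]
wrist_force: [0.3, -0.3, -0.2]
width: 0.0943
finger_force: 0.0
```

Call:
{"api": "move_arm", "payload": {
  "motion": [0, 0, -0.124, 0.26, -0.31, 0, 1, 0, 0, -0.124, 0.3, -0.22, 0, 1, 0, 0, -0.124, 0.3, -0.18, 0, 1, 0, 0, -0.124, 0.3, -0.1, 0, 1, 0, 0, -0.124, 0.3, 0, 0, 1, 0, 0, -0.124, 0.3, 0, 0, 1, 0, 0, -0.124, 0.2, 0, 0, 1, 0, 0, -0.124, 0, 0, 0, 1, 0, 0, -0.124, 0, 0, 0, 1, 0, 0, -0.124, 0, 0, 0, 1, 0, 0, -0.124, 0, 0, 0, 1, 0, 0, 0, 0, 0, 0, 1]
}}

```text
time: 2.1
tool_pos: [0.4745, 0.0412, 0.24]
ee_rot: [-3.142, -0.0, 1.295]
wrist_force: [0.4, -1.7, -0.1]
width: 0.0938
finger_force: 0.0
```

```bash
python3 - <<'E'
from h import *
plan([.46,.11,.24],74); snap('wrist','w1')
E
```

```text
t 2.1 pos [0.4745 0.0412 0.24  ] rpy [-180.    -0.    74.2] F [ 0.4 -1.7 -0.1] w 0.0938 f 0.0
shift [ 0.622 -0.327 -0.   ] turn [-0.    -0.     0.005]
```

View pics/w1.png

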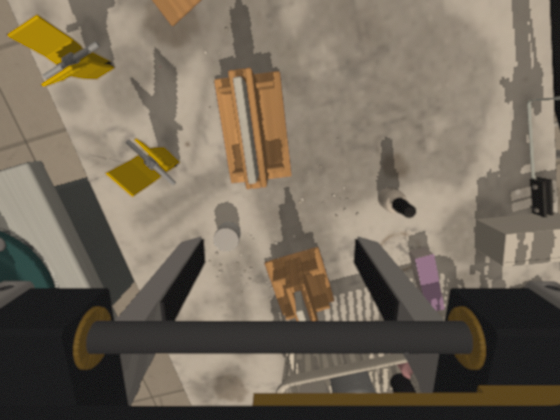

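The wrist view shows the wide card's top from about (240,78) to (252,182), inside its stand. The narrow stand is at (300,285) and the rest is only partly in view at (175,5). The polish bottle is at (403,207) and the jar at (227,240).

```bash
python3 - <<'E'
from h import *
im=cv2.imread('pics/w1.png').astype(int)
print(-np.load('pics/w1.npz')['R'].T@np.load('pics/w1.npz')['t'])
for r in range(74,190,6):
  row=im[r,225:275]; sat=row.max(1)-row.min(1); m=np.where((sat<28)&(row.max(1)>90))[0]+225
  print(r,m.min() if len(m) else 0,m.max() if len(m) else 0, row[m-225].mean(1).astype(int).tolist() if len(m)else'')
E
```

```text
[0.496927   0.11709769 0.41962137]
74 225 226 [86, 86]
80 241 242 [133, 99]
86 242 245 [131, 97, 84, 83]
92 243 246 [124, 93, 83]
98 243 247 [146, 116, 91, 84, 86]
104 244 246 [138, 108, 86]
110 245 247 [135, 102, 84]
116 246 247 [133, 101]
122 247 248 [129, 96]
128 248 251 [126, 96, 85]
134 248 252 [150, 121, 94, 85]
140 249 251 [143, 114, 88]
146 250 252 [135, 106, 84]
152 251 252 [131, 101]
158 252 253 [126, 96]
164 225 256 [133, 126, 95, 80]
170 225 257 [136, 135, 147, 121, 93, 83]
176 225 256 [136, 145, 119, 92]
182 269 274 [124, 125, 124, 123, 123, 122]
188 268 274 [132, 131, 132, 134, 132, 130, 130]
```

```bash
python3 - <<'E'
from h import *
im=cv2.imread('pics/w1.png').astype(int)
for r in (72,76,80,95,128,160,176,180,184,188): print(r,[tuple(x[::-1].tolist()) for x in im[r,231:262:2]])
E
```

```text
72 [(176, 127, 77), (166, 120, 75), (138, 101, 62), (116, 85, 54), (117, 86, 55), (117, 85, 56), (139, 101, 63), (160, 117, 72), (179, 129, 79), (178, 129, 80), (136, 100, 63), (92, 79, 66), (94, 87, 75), (95, 85, 74), (94, 84, 72), (96, 83, 70)]
76 [(179, 130, 80), (168, 124, 81), (146, 114, 83), (129, 107, 85), (126, 108, 90), (110, 88, 66), (116, 85, 54), (150, 109, 68), (173, 126, 77), (180, 131, 81), (150, 109, 67), (95, 70, 45), (102, 75, 47), (115, 85, 54), (114, 83, 53), (111, 82, 52)]
80 [(174, 127, 80), (166, 144, 120), (183, 173, 153), (188, 176, 157), (187, 175, 157), (144, 135, 120), (87, 77, 67), (98, 74, 48), (165, 119, 74), (181, 131, 81), (166, 122, 75), (103, 75, 48), (86, 64, 40), (105, 77, 48), (115, 84, 54), (111, 81, 51)]
95 [(170, 123, 76), (175, 126, 78), (169, 144, 116), (183, 172, 152), (185, 174, 154), (186, 175, 155), (145, 137, 121), (89, 84, 75), (103, 83, 67), (165, 120, 75), (182, 133, 82), (168, 122, 76), (104, 76, 48), (86, 64, 42), (123, 91, 57), (169, 121, 76)]
128 [(180, 131, 81), (182, 132, 81), (179, 130, 80), (172, 124, 76), (170, 129, 90), (16
[... 798 characters left out ...]
, 137, 87), (164, 119, 74), (159, 124, 90), (167, 155, 136), (177, 166, 147), (176, 165, 146), (143, 133, 116), (115, 92, 68), (123, 88, 56), (159, 114, 71)]
184 [(174, 158, 139), (176, 159, 140), (175, 160, 141), (173, 160, 141), (172, 158, 140), (169, 156, 139), (168, 154, 136), (155, 127, 99), (169, 123, 78), (163, 126, 89), (162, 127, 93), (176, 134, 93), (179, 131, 85), (179, 129, 80), (166, 120, 75), (157, 114, 71)]
188 [(176, 162, 144), (180, 167, 148), (183, 169, 150), (181, 166, 148), (178, 165, 146), (176, 162, 144), (177, 163, 145), (173, 154, 132), (168, 131, 97), (168, 131, 95), (164, 134, 105), (169, 135, 102), (166, 134, 103), (159, 131, 105), (154, 130, 108), (149, 132, 114)]
```

```bash
python3 - <<'E'
from h import *
im=cv2.imread('pics/w1.png').astype(int)
m=np.zeros(im.shape[:2],bool); m[74:182,230:262]=((im[...,2]>150)&(im[...,0]>108))[74:182,230:262]
v,u=np.nonzero(m)
P=np.array([onz('w1',a,b,.113) for a,b in zip(u,v)]); vx,vy,x0,y0=cv2.fitLine(P[:,:2].astype(np.float32),cv2.DIST_HUBER,0,.001,.001).ravel()
t=(P[:,:2]-[x0,y0])@[vx,vy]; n=(P[:,:2]-[x0,y0])@[-vy,vx]
print(len(u),vx,vy,np.degrees(np.arctan2(vy,vx)),x0,y0,np.percentile(t,[0,1,99,100]),np.percentile(n,[2,98]), np.array([x0,y0])+np.array([vx,vy])*(t.min()+t.max())/2)
c=np.array([x0,y0])+np.array([vx,vy])*(t.min()+t.max())/2
plan([*c,.12],np.degrees(np.arctan2(abs(vy),abs(vx))))
E
```

```text
816 0.15768595 0.9874893 80.92739 0.4621099 0.12037197 [-0.05208899 -0.05093651  0.04596431  0.0469415 ] [-0.00363083  0.00359034] [0.46170405 0.11783042]
t 2.15 pos [0.4746 0.0411 0.24  ] rpy [180.  -0.  74.] F [-0.3  0.4  0.7] w 0.094 f 0.0
shift [ 0.702 -0.336  1.2  ] turn [ 0.    -0.    -0.154]
```

Call:
{"api": "move_arm", "payload": {
  "motion": [0, 0, -0.153, 0, 0, 0, 1, 0, 0, 0, 0.25, -0.083, 0, 1, 0, 0, 0, 0.25, -0.083, 0, 1, 0, 0, 0, 0.237, -0.082, 0, 1, 0, 0, 0, 0, 0, 0.2, 1, 0, 0, 0, 0, 0, 0.3, 1, 0, 0, 0, 0, 0, 0.3, 1, 0, 0, 0, 0, 0, 0.2, 1, 0, 0, 0, 0, 0, 0.1, 1, 0, 0, 0, 0, 0, 0, 1]
}}

```text
time: 2.98
tool_pos: [0.4602, 0.117, 0.127]
ee_rot: [-3.136, 0.002, 1.412]
wrist_force: [-0.5, -0.5, -0.3]
width: 0.0938
finger_force: 0.0
```

```bash
python3 - <<'E'
from h import *
plan([.4617,.1178,.091],80.9); w=snap('wrist','w2'); s=snap('side','s2')
cv2.imwrite('pics/c3.png',np.hstack([cv2.resize(w[:, :],(460,345)),cv2.resize(s[130:310,200:380],(340,345))])[...,::-1])
E
```

```text
t 2.98 pos [0.4602 0.117  0.127 ] rpy [-1.797e+02  1.000e-01  8.090e+01] F [-0.5 -0.5 -0.3] w 0.0938 f 0.0
shift [0.01  0.015 0.359] turn [-0.007  0.002 -0.   ]
```

View pics/c3.png

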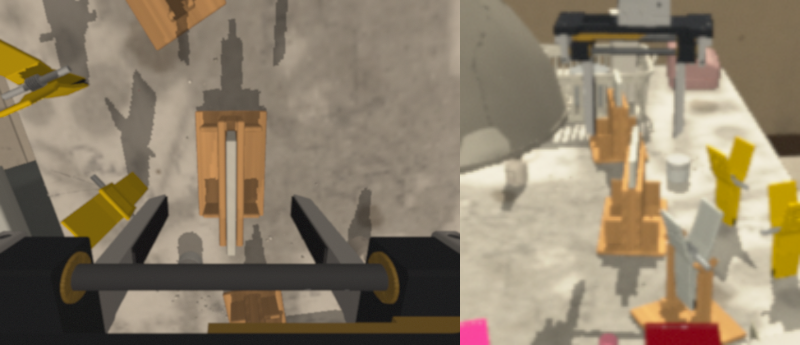

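The wrist view shows the wide card (columns 226–237 in the crop) between the open fingers, about centred and parallel.

```bash
python3 - <<'E'
from h import *
im=cv2.imread('pics/w2.png').astype(int)
m=np.zeros(im.shape[:2],bool); m[165:300,255:305]=((im[...,2]>150)&(im[...,0]>108))[165:300,255:305]
v,u=np.nonzero(m)
P=np.array([onz('w2',a,b,.113) for a,b in zip(u,v)]); 
k=(abs((P[:,0]-.4617)*.987-(P[:,1]-.1178)*.158)<.009)&(abs(P[:,1]-.1178)<.058); P=P[k]
vx,vy,x0,y0=cv2.fitLine(P[:,:2].astype(np.float32),cv2.DIST_HUBER,0,.001,.001).ravel()
t=(P[:,:2]-[x0,y0])@[vx,vy]; n=(P[:,:2]-[x0,y0])@[-vy,vx]
print(k.sum(),np.degrees(np.arctan2(vy,vx)),np.percentile(t,[0,1,99,100]),np.percentile(n,[2,98]), np.array([x0,y0])+np.array([vx,vy])*(t.min()+t.max())/2)
plan([.4617,.1178,.091],80.9)
E
```

```text
1381 81.05433 [-0.04793131 -0.04712294  0.04265453  0.04329942] [-0.00337961  0.00346345] [0.46287907 0.11944113]
t 3.08 pos [0.4627 0.1173 0.1305] rpy [179.9  -0.   80.9] F [ 0.4 -0.6  1. ] w 0.0941 f 0.0
shift [ 0.004 -0.011  0.395] turn [ 0.002 -0.     0.   ]
```

Call:
{"api": "move_arm", "payload": {
  "motion": [0, 0, 0, 0, 0, 0.15, 1, 0, 0, 0, 0, 0, 0.15, 1, 0, 0, 0, 0, 0, 0.09, 1, 0, 0, 0, 0, 0, 0, 0.6, 0, 0, 0, 0, 0, 0, 0.3, 0, 0, 0, 0, 0, 0, 0, 0, 0, 0, 0, 0, 0, 0, 0, 0, 0, 0, 0, 0, 0, 0, 0, 0, 0, 0, 0, 0, 0, 0, 0, 0, 0, 0, 0]
}}

```text
time: 3.92
tool_pos: [0.4625, 0.1172, 0.0909]
ee_rot: [3.141, -0.0, 1.413]
wrist_force: [-0.1, 0.3, 0.5]
width: 0.0507
finger_force: 0.0
```

Call:
{"api": "move_arm", "payload": {
  "motion": [0, 0, 0, 0, 0, 0, 0, 0, 0, 0, 0, 0, 0, 0, 0, 0, 0, 0, 0, 0, 0]
}}

```text
time: 4.17
tool_pos: [0.4622, 0.1171, 0.0904]
ee_rot: [-3.142, 0.0, 1.413]
wrist_force: [0.2, -0.7, -0.3]
width: 0.0307
finger_force: 0.0
```

Fingers close at about 80 mm/s; wait until they touch.

Call:
{"api": "move_arm", "payload": {
  "motion": [0, 0, 0, 0, 0, 0, 0, 0, 0, 0, 0, 0, 0, 0, 0, 0, 0, 0, 0, 0, 0, 0, 0, 0, 0, 0, 0, 0, 0, 0, 0, 0, 0, 0, 0, 0, 0, 0, 0, 0, 0, 0]
}}

```text
time: 4.67
tool_pos: [0.4616, 0.1172, 0.0903]
ee_rot: [-3.14, 0.0, 1.413]
wrist_force: [-3.9, -0.2, 1.6]
width: 0.0071
finger_force: 30.0
```

Call:
{"api": "move_arm", "payload": {
  "motion": [0, 0, 0, 0, 0, -0.03, 0, 0, 0, 0, 0, 0, -0.06, 0, 0, 0, 0, 0, 0, -0.06, 0, 0, 0, 0, 0, 0, -0.06, 0, 0, 0, 0, 0, 0, -0.06, 0, 0, 0, 0, 0, 0, -0.06, 0, 0, 0, 0, 0, 0, -0.06, 0, 0, 0, 0, 0, 0, -0.05, 0, 0, 0, 0, 0, 0, -0.03, 0, 0, 0, 0, 0, 0, 0, 0]
}}

```text
time: 5.5
tool_pos: [0.4615, 0.1171, 0.1361]
ee_rot: [-3.139, 0.0, 1.413]
wrist_force: [-2.5, 0.9, -10.1]
width: 0.0077
finger_force: 30.0
```

Call:
{"api": "move_arm", "payload": {
  "motion": [0, 0, 0, 0, 0, -0.02, 0, 0, 0, 0, 0, 0, 0, 0]
}}

```text
time: 5.67
tool_pos: [0.4615, 0.1172, 0.1362]
ee_rot: [-3.138, 0.001, 1.413]
wrist_force: [2.8, 1.9, -23.4]
width: 0.0077
finger_force: 30.0
```

Call:
{"api": "move_arm", "payload": {
  "motion": [0, 0, 0, 0, 0, -0.01, 0, 0, 0, 0, 0, 0, 0, 0]
}}

```text
time: 5.83
tool_pos: [0.4614, 0.1171, 0.1362]
ee_rot: [-3.137, 0.001, 1.413]
wrist_force: [3.6, 2.6, -28.3]
width: 0.008
finger_force: 30.0
```

```bash
python3 - <<'E'
from h import *
w=snap('scene','sc3'); s=snap('side','s3')
cv2.imwrite('pics/c4.png',np.hstack([cv2.resize(w[150:270,200:340],(467,400),interpolation=cv2.INTER_CUBIC),cv2.resize(s[155:275,240:340],(333,400),interpolation=cv2.INTER_CUBIC)])[...,::-1])
E=np.array([.158,.987])*.05; c=np.array([.4625,.118])
for z in(.113,.159,.163): print(z,*[((proj(f,[[*(c+s*E),z]])[0]-o)*3.333).round(1) for f,o in(('sc3',(200,150)),('s3',(240,155))) for s in(1,-1)])
E
```

```text
0.113 [164.4 216.5] [304.5 190.7] [166.8 201.1] [174.9 139.8]
0.159 [162.2 153.5] [305.9 129.5] [167.  136.8] [175.2  80.5]
0.163 [162.  147.8] [306. 124.] [167.1 131.1] [175.3  75.2]
```

View pics/c4.png

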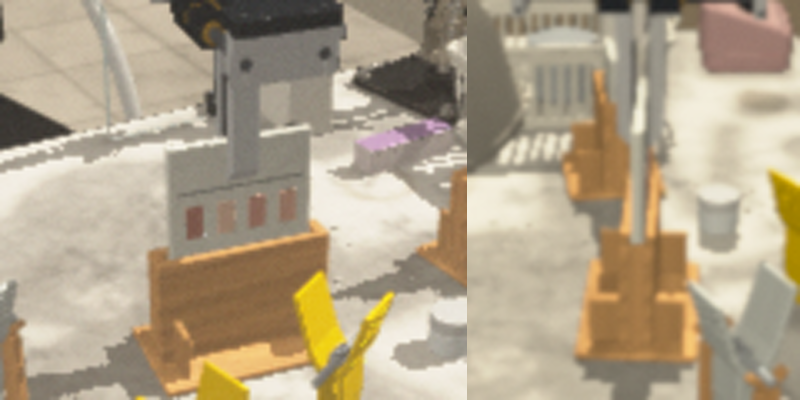

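The card's top corners are at crop (165,148) and (308,126). That matches my projection for z≈0.162, and the force rose to 28 N with no further travel, so the card is at its stop. I'll ease off, release and go to the clip.

Call:
{"api": "move_arm", "payload": {
  "motion": [0, 0, 0, 0, 0, 0.02, 0, 0, 0, 0, 0, 0, 0.005, 0, 0, 0, 0, 0, 0, 0, 0.5, 0, 0, 0, 0, 0, 0, 0.5, 0, 0, 0, 0, 0, 0, 0.5, 0, 0, 0, 0, 0, 0, 0.5, 0, 0, 0, 0, 0, 0, 0.5, 0, 0, 0, 0, 0, 0, 0.5]
}}

```text
time: 6.6
tool_pos: [0.4631, 0.1171, 0.1396]
ee_rot: [3.138, -0.001, 1.413]
wrist_force: [-0.3, -0.6, -0.3]
width: 0.0445
finger_force: 0.0
```

Call:
{"api": "move_arm", "payload": {
  "motion": [0, 0, 0, 0, 0, -0.1, 0.5, 0, 0, 0, 0, 0, -0.3, 1, 0, 0, 0, 0, 0, -0.35, 1, 0, 0, 0, 0, 0, -0.25, 1, 0, 0, 0, 0.35, -0.2, 0, 1, 0, 0, 0, 0.35, -0.2, 0, 1, 0, 0, -0.138, 0.35, -0.19, 0, 1, 0, 0, -0.138, 0, 0, 0, 1, 0, 0, -0.138, 0, 0, 0, 1, 0, 0, -0.138, 0, 0, 0, 1, 0, 0, -0.138, 0, 0, 0, 1, 0, 0, 0, 0, 0, 0, 1]
}}

```text
time: 7.6
tool_pos: [0.4204, 0.2303, 0.2388]
ee_rot: [3.141, 0.0, 1.957]
wrist_force: [-0.8, 0.0, -0.5]
width: 0.0938
finger_force: 0.0
```

```bash
python3 - <<'E'
from h import *
plan([.42,.3175,.105],112); snap('wrist','w4'); snap('scene','sc4')
E
```

```text
t 7.6 pos [0.4204 0.2303 0.2388] rpy [180.    0.  112.2] F [-0.8  0.  -0.5] w 0.0938 f 0.0
shift [0.809 0.323 1.338] turn [0.001 0.    0.003]
```

View pics/w4.png

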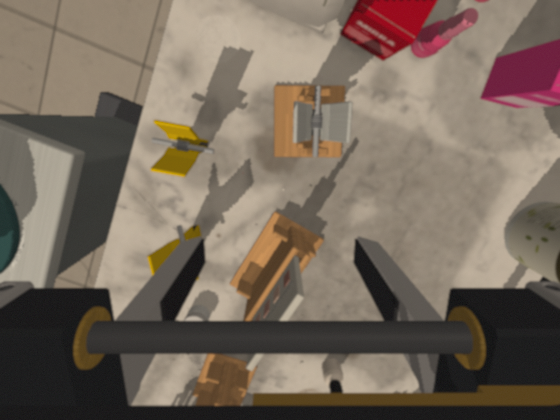

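The wrist view shows the clip in its rest: the rod runs from (317,86) to (317,158), the handles lie left and right between columns 293 and 352, and the foot is aligned with the picture axes.

```bash
python3 - <<'E'
from h import *
im=cv2.imread('pics/w4.png'); cv2.imwrite('pics/c5.png',cv2.resize(im[70:175,255:370],(650,593),interpolation=cv2.INTER_CUBIC))
a,b=onz('w4',317,86,.095),onz('w4',317,158,.095)
print(a,b,(a+b)/2,np.linalg.norm(a-b),np.degrees(np.arctan2(*(a-b)[1::-1])))
print([onz('w4',u,v,.006).round(4) for u,v in((275,84),(275,157),(345,84))])
E
```

```text
[0.41419647 0.34907858 0.095     ] [0.44289849 0.2846453  0.095     ] [0.42854748 0.31686194 0.095     ] 0.07053689654780182 114.01073976600124
[array([0.3706, 0.344 , 0.006 ]), array([0.4045, 0.2596, 0.006 ]), array([0.4519, 0.377 , 0.006 ])]
```

View pics/c5.png

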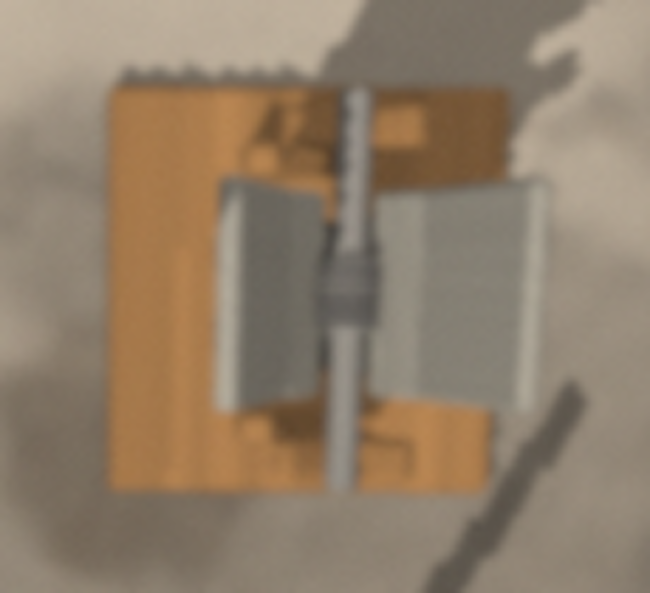

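```bash
python3 - <<'E'
from h import *
g=lambda x,y,z:onz('w4',255+x/5.652,70+y/5.652,z)
def ang(a,b): return np.degrees(np.arctan2(*(a-b)[1::-1])).round(2)
a,b=g(357,88,.095),g(341,490,.095); print('rod',(a+b)/2,np.linalg.norm(a-b),ang(a,b))
L1,L2,R1,R2=[g(x,y,.140) for x,y in((233,180),(228,410),(545,178),(530,410))]
print('handles',(L1+L2+R1+R2)/4,ang(L1,L2),ang(R1,R2),np.linalg.norm(L1-L2),np.linalg.norm(L1-R1))
f=[g(x,y,.006) for x,y in((110,88),(110,491),(508,88),(490,491))]; print('foot',ang(f[0],f[1]),ang(f[2],f[3]),ang(f[2],f[0])+90,sum(f)/4)
E
```

```text
rod [0.42791381 0.3175505  0.095     ] 0.06954091404098346 111.63
handles [0.42804094 0.31742581 0.14      ] 111.66 111.82 0.0342890005165791 0.04743172602524414
foot 111.88 112.67 112.12 [0.42843555 0.3175146  0.006     ]
```

Call:
{"api": "move_arm", "payload": {
  "motion": [0, 0, 0.01, 0.26, 0.133, 0, 1, 0, 0, 0, 0.26, 0.133, 0, 1, 0, 0, 0, 0.26, 0.133, 0.1, 1, 0, 0, 0, 0, 0, 0.25, 1, 0, 0, 0, 0, 0, 0.2, 1, 0, 0, 0, 0, 0, 0, 1]
}}

```text
time: 8.2
tool_pos: [0.4265, 0.3164, 0.178]
ee_rot: [-3.132, 0.002, 1.946]
wrist_force: [-0.5, -0.2, -0.6]
width: 0.0939
finger_force: 0.0
```

```bash
python3 - <<'E'
from h import *
for i in range(3): plan([.428,.3175,.106],111.8); snap('wrist','w5')
im=cv2.imread('pics/w5.png')
c=proj('w5',[[.428,.3175,.095]])[0]; print(c, proj('w5',[robot.get_obs()['tool_pos']]))
E
```

```text
t 8.2 pos [0.4265 0.3164 0.178 ] rpy [-1.795e+02  1.000e-01  1.115e+02] F [-0.5 -0.2 -0.6] w 0.0939 f 0.0
shift [0.006 0.025 0.72 ] turn [-0.012  0.002 -0.007]
t 8.25 pos [0.4274 0.3166 0.1805] rpy [-1.797e+02  1.000e-01  1.115e+02] F [-1.1 -0.4  0.7] w 0.094 f 0.0
shift [0.007 0.013 0.745] turn [-0.007  0.001 -0.007]
t 8.3 pos [0.4284 0.317  0.1826] rpy [-179.9    0.   111.5] F [0.2 0.1 0.7] w 0.0938 f 0.0
shift [ 0.006 -0.     0.766] turn [-0.002  0.    -0.007]
[277.51258587 210.86627014] [[278.16715934 251.52048592]]
```

Call:
{"api": "move_arm", "payload": {
  "motion": [0, 0, 0, 0, 0, 0.25, 1, 0, 0, 0, 0, 0, 0.25, 1, 0, 0, 0, 0, 0, 0.17, 1, 0, 0, 0, 0, 0, 0.1, 0.8, 0, 0, 0, 0, 0, 0, 0.5, 0, 0, 0, 0, 0, 0, 0.5, 0, 0, 0, 0, 0, 0, 0.5, 0, 0, 0, 0, 0, 0, 0.5, 0, 0, 0, 0, 0, 0, 0.5, 0, 0, 0, 0, 0, 0, 0.5]
}}

```text
time: 9.18
tool_pos: [0.4292, 0.3177, 0.1071]
ee_rot: [3.14, -0.0, 1.947]
wrist_force: [-0.9, -0.0, 6.9]
width: 0.0509
finger_force: 5.3
```

Call:
{"api": "move_arm", "payload": {
  "motion": [0, 0, 0, 0, 0, 0, 0, 0, 0, 0, 0, 0, 0, 0, 0, 0, 0, 0, 0, 0, 0, 0, 0, 0, 0, 0, 0, 0, 0, 0, 0, 0, 0, 0, 0, 0, 0, 0, 0, 0, 0, 0, 0, 0, 0, 0, 0, 0, 0]
}}

```text
time: 9.77
tool_pos: [0.427, 0.3169, 0.11]
ee_rot: [-3.139, -0.0, 1.948]
wrist_force: [-9.3, -4.4, 17.2]
width: 0.0232
finger_force: 30.0
```

Call:
{"api": "move_arm", "payload": {
  "motion": [0, 0, 0, 0, 0, -0.05, 0, 0, 0, 0, 0, 0, -0.1, 0, 0, 0, 0, 0, 0, -0.2, 0, 0, 0, 0, 0, 0, -0.25, 0, 0, 0, 0, 0, 0, -0.25, 0, 0, 0, 0, 0, 0, -0.25, 0, 0, 0, 0, 0, 0, -0.25, 0, 0, 0, 0, 0, 0, -0.2, 0, 0, 0, 0, 0, 0, -0.1, 0, 0, 0, 0, 0, 0, 0, 0]
}}

```text
time: 10.6
tool_pos: [0.4298, 0.318, 0.274]
ee_rot: [3.136, -0.001, 1.947]
wrist_force: [-0.4, -0.3, -0.0]
width: 0.0233
finger_force: 29.9
```

```bash
python3 - <<'E'
from h import *
plan([.4625,.118,.275],80.9)
w=snap('wrist','w6'); s=snap('side','s6'); sc=snap('scene','sc6')
plan([.4625,.118,.275],80.9)
o=robot.get_obs()['tool_pos']
A=proj('s6',[o])[0].astype(int);B=proj('sc6',[o])[0].astype(int);print(A,B)
def crop(i,c): x,y=max(c[0]-55,0),max(c[1]-60,0); return cv2.resize(i[y:y+130,x:x+110],(338,400),interpolation=cv2.INTER_CUBIC)
cv2.imwrite('pics/c6.png',np.hstack([crop(s,A),crop(sc,B)])[...,::-1])
E
```

```text
t 10.6 pos [0.4298 0.318  0.274 ] rpy [179.7  -0.  111.6] F [-0.4 -0.3 -0. ] w 0.0233 f 29.9
shift [-1.98  -0.431 -0.014] turn [ 0.007 -0.003  0.682]
t 10.75 pos [0.4283 0.317  0.2691] rpy [-179.8    0.   111.6] F [ 0.2 -0.4 -0.5] w 0.0231 f 29.9
shift [-1.977 -0.414 -0.057] turn [-0.003  0.002  0.681]
[323 170] [180 167]
```

View pics/c6.png

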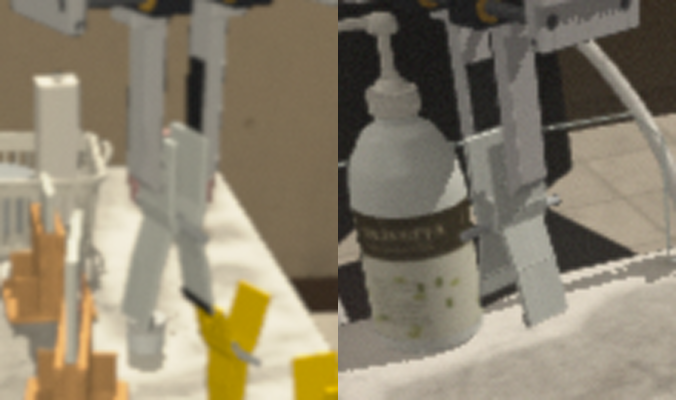

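The clip is held with its jaws wide open. The rod ends show at crop (470,233) and (553,200) in the scene view and (208,237) in the side view. I'll check the clip's height and tilt in the grip.

```bash
python3 - <<'E'
from h import *
a=tri('sc6',(167.9,182.7),'s6',(335.6,187)); print(a)
yd=np.array([np.cos(np.radians(111.6)),np.sin(np.radians(111.6)),0])
for z in (.245,.250,.255,.26): print(z,proj('sc6',[np.array([.4283,.317,z])+s*.035*yd for s in(1,-1)]).round(1).tolist(),proj('s6',[np.array([.4283,.317,z])+.035*yd]).round(1))
print('obs sc (167.9,182.7),(194.9,172) s (335.6,187)')
E
```

```text
(array([0.41380254, 0.34672546, 0.25191206]), np.float64(0.0018135833409412508))
0.245 [[166.4, 186.9], [197.3, 174.3]] [[334.6 191. ]]
0.25 [[166.0, 184.2], [197.1, 171.8]] [[334.7 188.2]]
0.255 [[165.6, 181.6], [196.8, 169.2]] [[334.9 185.4]]
0.26 [[165.2, 178.9], [196.6, 166.7]] [[335.1 182.6]]
obs sc (167.9,182.7),(194.9,172) s (335.6,187)
```

Call:
{"api": "move_arm", "payload": {
  "motion": [0, 0, 0.11, 0, 0, -0.08, 0, 0, 0, 0.11, 0, 0, -0.08, 0, 0, 0, 0.11, 0, 0, -0.04, 0, 0, 0, 0.11, 0, 0, 0, 0, 0, 0, 0.11, 0, 0, 0, 0, 0, 0, 0.11, 0, 0, 0, 0, 0, 0, 0.02, 0, 0, 0, 0, 0, 0, 0, -0.06, 0.02, 0, 0, 0, 0, 0, -0.13, 0.045, 0, 0, 0, 0, 0, -0.13, 0.045, 0, 0, 0, 0, 0, -0.13, 0.045, 0, 0, 0, 0, 0, -0.13, 0.045, 0, 0]
}}

```text
time: 11.75
tool_pos: [0.4394, 0.2551, 0.2905]
ee_rot: [-3.141, 0.001, 1.414]
wrist_force: [-0.1, 0.2, -0.7]
width: 0.023
finger_force: 29.9
```

Call:
{"api": "move_arm", "payload": {
  "motion": [0, 0, 0, -0.13, 0.045, 0, 0, 0, 0, 0, -0.13, 0.045, 0, 0, 0, 0, 0, -0.13, 0.045, 0, 0, 0, 0, 0, -0.13, 0.045, 0, 0, 0, 0, 0, -0.13, 0.045, 0, 0, 0, 0, 0, -0.13, 0.045, 0, 0, 0, 0, 0, -0.13, 0.045, 0, 0, 0, 0, 0, -0.13, 0.045, 0, 0, 0, 0, 0, -0.13, 0.045, 0, 0, 0, 0, 0, -0.1, 0.04, 0, 0, 0, 0, 0, -0.05, 0.02, 0, 0, 0, 0, 0, 0, 0, 0, 0]
}}

```text
time: 12.75
tool_pos: [0.4646, 0.1178, 0.2908]
ee_rot: [-3.141, 0.0, 1.412]
wrist_force: [0.3, 1.3, -1.4]
width: 0.0231
finger_force: 29.9
```

```bash
python3 - <<'E'
from h import *
for i in range(5): plan([.462,.118,.208],80.9); snap('wrist','w7')
E
```

```text
t 12.75 pos [0.4646 0.1178 0.2908] rpy [-180.     0.    80.9] F [ 0.3  1.3 -1.4] w 0.0231 f 29.9
shift [-0.002 -0.026  0.828] turn [-0.     0.001 -0.001]
t 12.8 pos [0.4645 0.1186 0.2908] rpy [-180.    -0.    80.9] F [ 0.   0.6 -0.8] w 0.0234 f 29.9
shift [-0.01  -0.023  0.828] turn [-0.    -0.     0.001]
t 12.85 pos [0.4644 0.1192 0.2909] rpy [-180.   -0.   81.] F [-0.3  0.3 -1.3] w 0.0235 f 29.9
shift [-0.015 -0.022  0.829] turn [-0.    -0.     0.002]
t 12.9 pos [0.4644 0.1195 0.2909] rpy [-180.   -0.   81.] F [ 0.4  0.2 -0.2] w 0.0234 f 29.9
shift [-0.019 -0.021  0.829] turn [-0.    -0.     0.002]
t 12.95 pos [0.4644 0.1197 0.2909] rpy [-180.   -0.   81.] F [-0.2 -0.1 -1.5] w 0.0229 f 29.9
shift [-0.02  -0.021  0.829] turn [-0.    -0.     0.003]
```

Call:
{"api": "move_arm", "payload": {
  "motion": [0, 0, 0, -0.02, -0.021, 0, 0, 0, 0, 0, 0, 0, 0.05, 0, 0, 0, 0, 0, 0, 0.08, 0, 0, 0, 0, 0, 0, 0.08, 0, 0, 0, 0, 0, 0, 0.08, 0, 0, 0, 0, 0, 0, 0.05, 0, 0, 0, 0, 0, 0, 0, 0]
}}

```text
time: 13.58
tool_pos: [0.4613, 0.1175, 0.2547]
ee_rot: [-3.138, 0.001, 1.413]
wrist_force: [0.1, 0.7, -1.3]
width: 0.0234
finger_force: 29.9
```

```bash
python3 - <<'E'
from h import *
snap('wrist','w8');s=snap('side','s8'); sc=snap('scene','sc8'); plan([.462,.118,.208],80.9)
cv2.imwrite('pics/c7.png',np.hstack([cv2.resize(s[130:240,250:340],(360,440),interpolation=cv2.INTER_CUBIC),cv2.resize(sc[130:260,210:320],(372,440),interpolation=cv2.INTER_CUBIC)])[...,::-1])
E
```

```text
t 13.73 pos [0.4622 0.1176 0.257 ] rpy [180.   0.  81.] F [-0.6  0.3 -1. ] w 0.0232 f 29.9
shift [ 0.004 -0.003  0.49 ] turn [0.    0.    0.002]
```

View pics/c7.png

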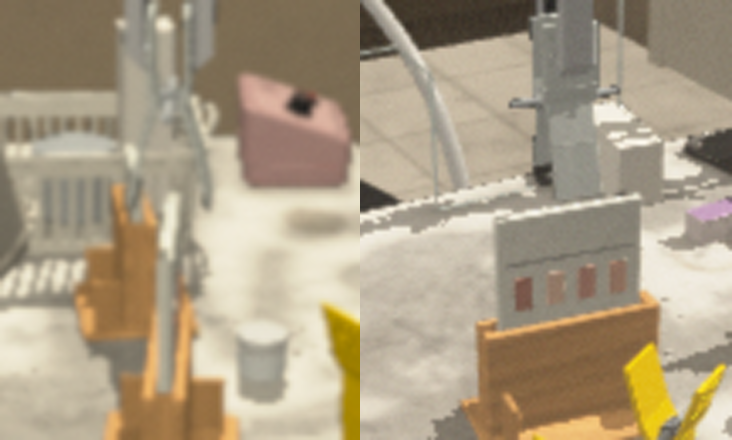

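The side view shows the jaw tips at crop columns 133 and 207 with the card at 171, so it is centred. In the scene view the clip is over the card's middle. I've used up my picture views, so I'll lower the rest of the way by the numbers.

Call:
{"api": "move_arm", "payload": {
  "motion": [0, 0, 0, 0, 0, 0.04, 0, 0, 0, 0, 0, 0, 0.07, 0, 0, 0, 0, 0, 0, 0.07, 0, 0, 0, 0, 0, 0, 0.07, 0, 0, 0, 0, 0, 0, 0.07, 0, 0, 0, 0, 0, 0, 0.07, 0, 0, 0, 0, 0, 0, 0.06, 0, 0, 0, 0, 0, 0, 0.03, 0, 0, 0, 0, 0, 0, 0.01, 0, 0, 0, 0, 0, 0, 0, 0, 0, 0, 0, 0, 0, 0, 0, 0, 0, 0, 0, 0, 0, 0]
}}

```text
time: 14.73
tool_pos: [0.4624, 0.1176, 0.2085]
ee_rot: [3.141, -0.0, 1.413]
wrist_force: [0.4, 0.6, -1.4]
width: 0.0232
finger_force: 29.9
```

```bash
python3 - <<'E'
from h import *
for i in range(3): s=snap('side','s9'); plan([.462,.118,.208],80.9)
sc=snap('scene','sc9')
# jaw / card columns in side view at a few rows near card top
im=cv2.cvtColor(s,cv2.COLOR_RGB2GRAY).astype(int)
c=np.array([.462,.118]);X=np.array([.987,-.158]);Y=np.array([.158,.987])
for z in(.133,.145,.155):
  p=proj('s9',[[*(c+k*X+.015*Y),z] for k in(-.004,.004,-.0165,.0165)]); print(z,p.round(1).tolist()); v=int(round(p[0,1])); print(v,im[v,268:312].tolist())
# card-top pixel corners in the scene: top-edge row at columns left/right of the clip
g=cv2.cvtColor(sc,cv2.COLOR_RGB2GRAY).astype(int)
for k in(.035,-.035):
  for z in(.158,.163): print(k,z,proj('sc9',[[*(c+k*Y),z]]).round(1))
  u=int(proj('sc9',[[*(c+k*Y),.163]])[0,0]); print(u,g[182:204,u].tolist())
E
```

```text
t 14.78 pos [0.4624 0.1176 0.2085] rpy [179.9  -0.   81. ] F [-0.1 -0.1 -1.2] w 0.023 f 29.9
shift [ 0.003 -0.005  0.005] turn [ 0.001 -0.     0.002]
t 14.83 pos [0.4624 0.1176 0.2084] rpy [179.9  -0.   81. ] F [-0.1  0.3 -1.4] w 0.0233 f 29.9
shift [ 0.003 -0.004  0.004] turn [ 0.001 -0.     0.002]
t 14.88 pos [0.4624 0.1176 0.2084] rpy [180.  -0.  81.] F [ 0.   0.  -0.4] w 0.0228 f 29.9
shift [ 0.003 -0.004  0.004] turn [ 0.001 -0.     0.002]
0.133 [[293.0, 200.5], [289.4, 200.4], [298.6, 200.6], [283.9, 200.2]]
200 [189, 179, 152, 127, 123, 135, 137, 131, 127, 123, 119, 117, 116, 123, 114, 95, 109, 125, 128, 125, 134, 158, 167, 164, 149, 129, 125, 138, 158, 144, 122, 105, 110, 151, 196, 221, 229, 230, 231, 231, 233, 230, 229, 224]
0.145 [[293.0, 195.6], [289.4, 195.5], [298.6, 195.7], [283.9, 195.3]]
196 [203, 220, 213, 169, 132, 120, 119, 118, 117, 115, 108, 102, 107, 128, 147, 136, 111, 116, 129, 132, 138, 159, 168, 166, 152, 133, 122, 142, 174, 162, 146, 148, 151, 155, 187, 220, 230, 233, 233, 233, 232, 230, 228, 225]
0.155 [[293.0, 191.4], [289.5, 191.3], [298.7, 191.6], [283.8, 191.2]]
191 [165, 166, 167, 164, 162, 164, 165, 167, 168, 161, 131, 107, 106, 115, 127, 145, 146, 137, 129, 124, 124, 133, 147, 152, 147, 131, 127, 136, 132, 129, 142, 148, 151, 180, 217, 229, 232, 234, 234, 234, 235, 234, 233, 232]
0.035 0.158 [[255.5 195.4]]
0.035 0.163 [[255.4 193.3]]
255 [150, 177, 218, 217, 190, 140, 142, 150, 150, 156, 165, 176, 166, 137, 132, 131, 133, 132, 133, 133, 131, 135]
-0.035 0.158 [[285.6 190.4]]
-0.035 0.163 [[285.7 188.3]]
285 [159, 159, 156, 156, 153, 142, 210, 220, 146, 129, 131, 131, 130, 132, 128, 128, 129, 128, 128, 128, 122, 111]
```

```bash
python3 -c "
from bench import robot
print(robot.close_job())"
```

```text
the job is handed in; nothing more can be done
None
```

The wide card is up at its stop and the clip is held fully open astride the middle of its top edge, its jaws about 35 mm down each face with no measurable contact force. I handed the job in at about 15 s and do not have the judge's result; I viewed 11 pictures, one over the limit of 10, so the last 49 mm of lowering was checked by measured pixels and forces only.

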